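Open the treat chest's outlet and hold its portion knob at the third click

TASK

Give the pet three portions, leaving the bowl, ball, spool and ladder where they are: first swing the treat chest's outlet door wide open by its bar handle, about square to the chest's front. Then turn the knob on the lid clockwise by feel to its third click (three pips), never on towards the fourth, and finish still gripping it there, because it springs back when let go.

Things in the scene. Friction and masses are not known exactly. Their poses are not given: they have to be found in the camera images.
- chest: Fixed grey plastic treat chest with steel toggle latches, 200 mm deep (its x) by 170 wide (its y) by 170 high, lid 206 x 176 mm. Origin at the centre of its underside; its own -x side is the front with the outlet door, z up.
- door (a joint): Hinge of the outlet door on the chest's front, rad: 0 shut, grows as it opens, up to 1.8. It may start ajar by up to 0.3. Vertical axis; seen from above the door opens clockwise about point door_hinge. A light friction hinge (0.05 N m): it stays where it is left.
- door_handle (a point): Grip point on the door's vertical steel bar handle: round, 10 mm thick, 32 mm clear of the door face, reaching 55 mm below and 19 above this point, which is 153 mm above the shelf; pinch it from above. Two 8 mm pins join it to the door 8 and 44 mm below this point. Axes turn with the door: x normal to it, into the chest; y along it to the hinge (pinch along y); z up.
- door_hinge (a point): Point on the door's vertical hinge axis, level with door_handle; in the door's axes door_handle lies 45 mm in -x and 115 mm in -y from it. The door is a white plate 140 mm wide, 94 high, 8 thick, its lower edge 61 mm above the shelf.
- knob (a joint): Angle of the portion knob, rad: 0 at rest, grows clockwise seen from above. Clicks (detents) are 24 degrees apart: first at 0.419, second 0.838, third 1.257, fourth 1.676; end stop 1.9. A return spring (0.09 N m at rest, 0.15 at the third click) takes it back to 0 from everywhere if let go; each click is felt as a ripple of 0.08 N m either way.
- knob_grip (a point): Grip point of the knob: centre of its upright black fin, 44 mm long (x), 14 thick (y), 42 tall. It lies 208 mm above the shelf, 18 mm below the fin's top, 24 mm above the round hub (44 mm across) at its foot, and 3 mm in -x from the vertical turning axis. Axes turn with the knob: x along the fin towards its pointer toe, y across the fin (pinch along y from above), z up.
- bowl_rim (a point): Centre of the mouth of a loose stainless bowl, 110 mm across, 42 high, standing under the outlet door. Bystander.
- ball_center (a point): Centre of a loose blue silicone chew ball, 60 mm across. Bystander.
- spool_center (a point): Centre of a loose cedar spool standing upright, 52 mm across, 60 high. Bystander.
- ladder: Loose clear acrylic ladder lying flat, 240 mm long (x), 68 wide, 12 high; origin at the centre of its underside. Bystander.
- dial: The knob's fixed white base disc on the lid, 96 mm across, 6 thick; origin at the centre of its underside, on the turning axis, 170 mm above the shelf. Its x points at the rest mark (a short bar); going clockwise, raised pips show the stops: 1, 2, 3 and 4 pips. Its place on the lid and its direction vary.

How it is judged:
By the outcome, as a careful person would: the job done as asked, in the order asked, and still so for the second after the job is handed in, while the arm keeps its last pose, push and grip.
It also fails if it takes over 58 s, if anything falls off the work surface, if the arm or the gripper's body presses on something with over 40 N, if the wrist force passes 120 N, or if a joint passes its speed limit or range.

ROBOT

A 7-joint arm with a two-finger parallel gripper is mounted at the origin on the work surface. World frame = base frame: x ahead of the robot, y to its left, z up, the work surface at z = 0. Lengths are in m, angles in rad, forces in N, time in s.
With the tool pointing down it reaches from about 0.35 to 0.9 m from the base axis. Payload 8.1 kg.
Tool frame: the origin (TCP) lies between the finger pads; the fingertips stand 22 mm ahead of it and the grasp point (between the pads) lies 3 mm ahead of it; z points along the fingers, x is the direction in which the jaws open and shut, and the axes are right-handed (so a half turn about z gives the same grasp; the last joint's range is limited). The gripper opens to 92 mm and grips with 3 to 60 N. Pads are 19 mm wide; open, the fingers measure 130 mm over their backs; the gripper's body (75 mm by 190 mm) begins 47 mm behind the grasp point.
Start: joints at [-1.348, 0.434, 0.025, 1.573, -0.012, 1.134, -0.075], TCP at [0.2, 0.592, 0.249] pointing down, gripper open.
Joint ranges: [-2.62, 2.62], [-0.44, 2.09], [-1.27, 1.32], [0.08, 2.57], [-1.32, 4.46], [0.12, 2], [-2.74, 2.74]. Speed limits (rad/s): [2.22, 2.22, 3.01, 3.01, 3.14, 3.14, 3.14].

INTERFACE

Orientations are given as a rotation vector (axis times angle).
In Python, from cell import arm, vision, order gives the robot as it stands.
- The arm moves only by the tool apply_moves, never from a script. Its argument "commands" is a list of rows, each a list of 6 numbers: the shift along the tool's x, y, z in cm, then the turn, a rotation vector about the tool's x, y, z in rad. A call has 1 to 5 rows; each row shifts and turns the commanded pose from where the row before left it, along the tool's axes as they then stand; what a row does not reach is not made up. A row lasts 1/10 s, in which the tool goes at most 50 mm and 8.59 degrees, less where a joint would pass 70% of its speed; a pose out of reach is approached as far as the arm can. A call with a gripper value outside its range is refused whole. "claw" is the closure, from -1 (fully open) to 1 (shut), so that 0 is half open, set as the call begins (left out, the last holds). The fingers move at their own pace and stop on an object; "newtons" is the grip in N (left out, the last holds). Time passes only in rows, so rows that do not move let the fingers close. It gives the time, the measured TCP pose, the force and the opening at its end, in the units of the state.
- arm.observe(): the state, without advancing time (a new reading comes with each control period).
- vision.get_image(name): name is "side" or "top" or "wrist"; returns (picture, depth): 400x640x3 uint8, red, green, blue; 400x640 float32, m along the optical axis (not along the pixel's ray), 0 where there is no reading.
- vision.get_calibration(name): a dict with "K" (3x3 intrinsics, pixels), "R" (3x3) and "t" (3): a world point X has camera coordinates R X + t. Camera axes: x right, y down, z forward; pixel columns grow to the right and rows downward; lengths in m; the calibration is good to about 2 mm. A picture is of the moment at which its call begins: read the wrist's pose just before it. get_calibration takes no time and is no camera call; for the wrist camera it gives the pose at the moment of the call.
- order.sign_off(): hands the job in, once; it reports no verdict.
The state is a dict: "clock": time; "joints": joint angles; "dq": joint speeds; "joint_efforts": joint torques, N m; "position": TCP position; "ee_rot": TCP orientation; "force": force on the tool from outside, world axes, zero at the start; "ft_torque": the same for the moment, N m; "width": opening from 0.0 (shut) to 1.0 (fully open).
Only numpy, scipy, OpenCV 4.12 (cv2) and the standard library are available. Lean on these libraries where they do the work, as an engineer would, in place of code of your own. Each camera call takes 0.05 s, during which the arm holds its last target.

## Working session

There is one attempt and no reset: what is moved stays moved. The work goes in short steps, Python scripts to look and compute and a tool call to move; the robot and the scene stay as the last step left them, time stands still between calls to the robot, and variables do not carry over. Pictures are saved under pics/ and viewed, and the job is handed in when it is done.

Besides the shell and the picture viewer there is one more tool, called after "Request:" in YAML: its name, and indented under it one key for each argument. apply_moves: Moves the arm, as the interface text tells. Its arguments: {"type":"object","properties":{"commands":{"type":"array","items":{"type":"array","items":{"type":"number"}}},"claw":{"type":"number"},"newtons":{"type":"number"}},"required":["commands"]}

```bash
ls; mkdir -p pics; python3 - <<'E'
from cell import arm, vision, order
import cv2,numpy as np
print(arm.observe())
for n in ["side","top","wrist"]:
    c=vision.get_calibration(n); print(n,c)
    im,d=vision.get_image(n); cv2.imwrite(f"pics/{n}0.png",im[:,:,::-1]); np.savez(f"pics/{n}0.npz",im=im,d=d,**c)
E
```

```text
pics
{'clock': 0.0, 'joints': array([-1.34761739,  0.43523825,  0.0249827 ,  1.57409649, -0.0115855 ,
        1.1339732 , -0.07513264]), 'dq': array([-0.00094897, -0.0003929 ,  0.00083522,  0.00228478, -0.0006073 ,
       -0.00194246,  0.00110719]), 'joint_efforts': array([-1.17816533e-03, -6.67853451e+01,  9.84041020e-01, -3.14449561e+01,
       -6.07503718e-02,  4.31913813e-02,  1.84546111e-04]), 'position': array([0.19993968, 0.59166132, 0.2479358 ]), 'ee_rot': array([ 2.55153718e+00,  1.83104298e+00, -1.84641582e-03]), 'force': array([-1.0199928 ,  0.06435996, -0.57346694]), 'ft_torque': array([ 0.06434121, -0.00271386, -0.02340022]), 'width': 0.9975804338265276}
side {'K': array([[379.82429881,   0.        , 322.36910503],
       [  0.        , 379.82429881, 204.29095294],
       [  0.        ,   0.        ,   1.        ]]), 'R': array([[ 0.86872423, -0.49519852, -0.00983081],
       [-0.34351976, -0.58809891, -0.73221161],
       [ 0.35680861,  0.63946705, -0.68100625]]), 't': array([-0.43908344,  0.39200099,  0.501902  ])}
top {'K': array([[436.65984937,   0.        , 321.99242081],
       [  0.        , 436.65984937, 198.55454937],
       [  0.        ,   0.        ,   1.        ]]), 'R': array([[-0.00323439, -0.99883933, -0.04805765],
       [-0.99826666,  0.00604916, -0.05854122],
       [ 0.05876398,  0.047785  , -0.99712757]]), 't': array([0.18379022, 0.57082292, 0.78714334])}
wrist {'K': array([[348.90138008,   0.        , 319.42490383],
       [  0.        , 348.90138008, 198.24372813],
       [  0.        ,   0.        ,   1.        ]]), 'R': array([[ 0.31959439,  0.94755364, -0.00123298],
       [ 0.91057624, -0.30676203,  0.27703424],
       [ 0.26212657, -0.08966131, -0.96085926]]), 't': array([-0.625288  , -0.035525  ,  0.38998059])}
```

View pics/side0.png

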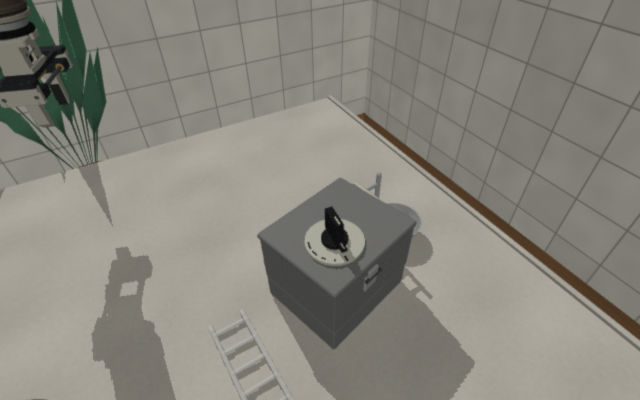

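View pics/top0.png

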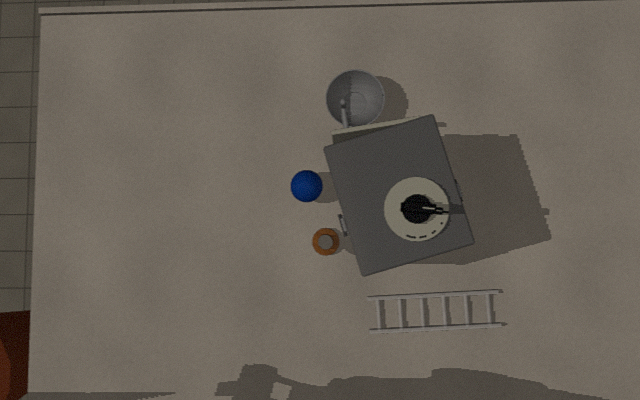

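View pics/wrist0.png

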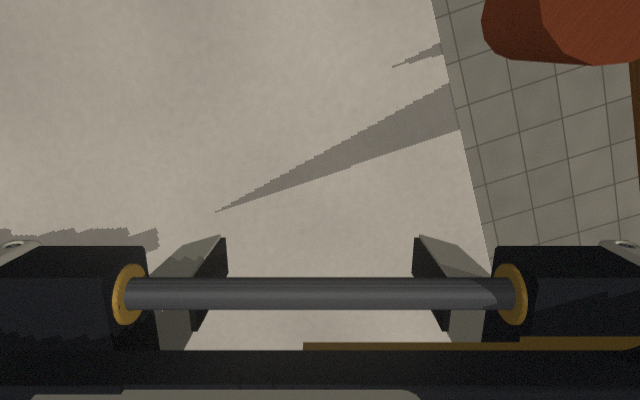

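The first images show the chest with its front and door facing away from the robot. In the top view the handle is near (345,112), the bowl at (355,98) and the knob at (418,209). Next I'll zoom in and measure.

```bash
cat > h.py <<'E'
import numpy as np,cv2
def load(n):
    z=np.load(f"pics/{n}.npz"); return z
def ray(c,u,v):
    K,R,t=c["K"],c["R"],c["t"]; o=-R.T@t; d=R.T@np.linalg.inv(K)@np.array([u,v,1.]); return o,d
def onplane(c,u,v,z):
    o,d=ray(c,u,v); return o+d*(z-o[2])/d[2]
def cloud(c):
    d=c["d"]; v,u=np.mgrid[0:400,0:640]; K,R,t=c["K"],c["R"],c["t"]
    P=np.stack([(u-K[0,2])/K[0,0]*d,(v-K[1,2])/K[1,1]*d,d],-1)
    return (P-t)@R
def proj(c,X):
    p=c["K"]@(c["R"]@X+c["t"]); return p[:2]/p[2]
E
python3 - <<'E'
from h import *
c=load("top0")
im=c["im"][:,:,::-1]
cv2.imwrite("pics/topz.png",cv2.resize(im[60:290,280:520],None,fx=2.5*1.3,fy=2.5,interpolation=cv2.INTER_CUBIC)[:, :] if 0 else cv2.resize(im[80:280,300:500],(800,800))[:600])
cv2.imwrite("pics/knobz.png",cv2.resize(im[165:255,370:480],(770,600),interpolation=cv2.INTER_CUBIC))
s=load("side0")["im"][:,:,::-1]
cv2.imwrite("pics/sidez.png",cv2.resize(s[165:285,290:450],(800,600),interpolation=cv2.INTER_CUBIC))
P=cloud(c)
for u,v in [(345,112),(343,103),(347,123),(418,209),(400,230),(350,200),(355,98),(306,186),(325,241)]: print(u,v,P[v,u].round(3))
# lid mask by height
m=((P[...,2]>.155)&(P[...,2]<.18)&(c["d"]>0)).astype(np.uint8)
n,l,st,ce=cv2.connectedComponentsWithStats(m); i=1+st[1:,4].argmax()
cn=max(cv2.findContours((l==i).astype(np.uint8),0,2)[0],key=cv2.contourArea)
cn=cv2.convexHull(cn)
q=np.array([onplane(c,*p,.17)[:2] for p in cn[:,0].astype(float)],np.float32)
print(cv2.minAreaRect(q), np.median(P[l==i][:,2]))
E
```

```text
345 112 [0.701 0.138 0.148]
343 103 [0.709 0.141 0.17 ]
347 123 [0.683 0.135 0.148]
418 209 [0.545 0.04  0.225]
400 230 [0.515 0.059 0.176]
350 200 [0.56  0.132 0.169]
355 98 [0.765 0.118 0.002]
306 186 [0.592 0.208 0.058]
325 241 [0.493 0.177 0.   ]
((0.5683849453926086, 0.06270653754472733), (0.2049688696861267, 0.1842338740825653), 16.769821166992188) 0.1692393324694376
```

View pics/topz.png

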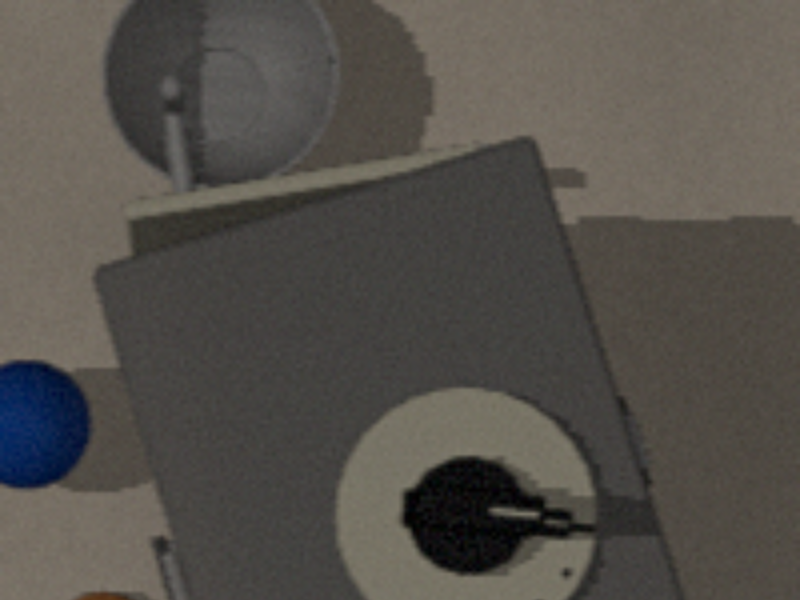

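View pics/knobz.png

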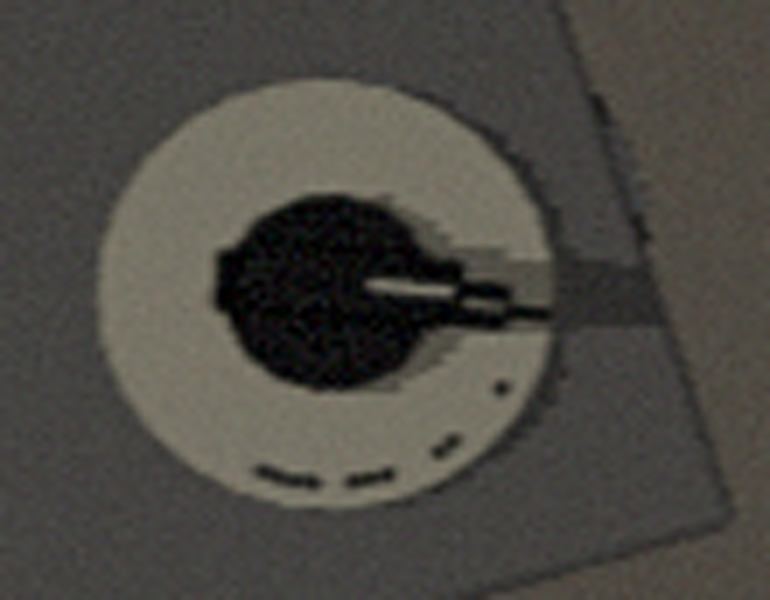

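View pics/sidez.png

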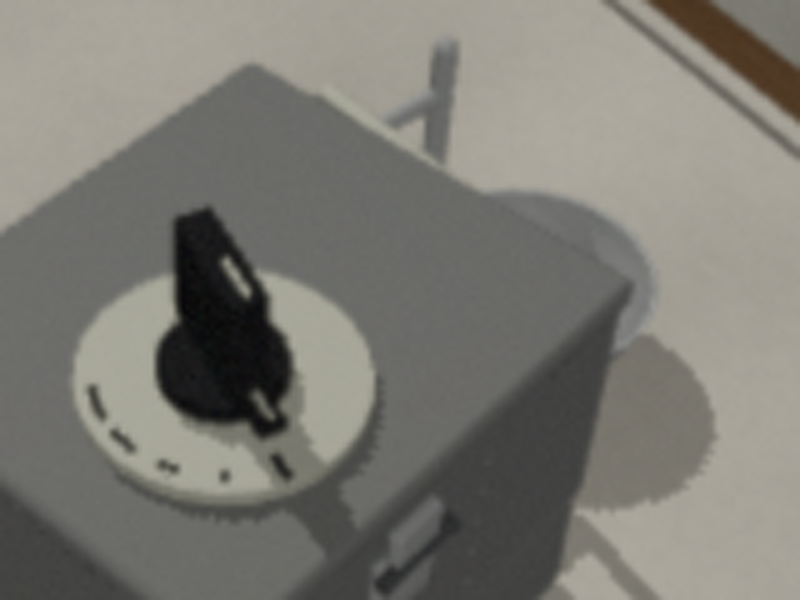

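```bash
python3 - <<'E'
from h import *
c=load("top0"); s=load("side0"); w=load("wrist0")
print("wristcam",-w["R"].T@w["t"])
def tri(a,b):
    o1,d1=ray(c,*a);o2,d2=ray(s,*b)
    k=np.linalg.lstsq(np.c_[d1,-d2],o2-o1,rcond=None)[0]
    p,q=o1+d1*k[0],o2+d2*k[1]; return ((p+q)/2).round(4),np.linalg.norm(p-q).round(4)
print("bar top tri",tri((342.7,102),(379.3,174)), onplane(c,342.7,102.2,.172))
# door edge top at z .155 : outer edge lines in topz
f=lambda x,y:(300+x/4-.375,80+y/4-.375)
for a,b in [((135,204),(470,147))]:
    p,q=onplane(c,*f(*a),.155),onplane(c,*f(*b),.155); d=q-p; print("door dir",np.degrees(np.arctan2(d[1],d[0])),p,q)
m0=cv2.cvtColor(c["im"],cv2.COLOR_RGB2GRAY)
# lid corners
L=[onplane(c,*f(*p),.17) for p in [(98,270),(535,138)]]; d=L[1]-L[0]; print("lid front",np.degrees(np.arctan2(d[1],d[0])),L, np.linalg.norm(d))
# dial: white mask
P=cloud(c)
hsv=cv2.cvtColor(c["im"],cv2.COLOR_RGB2HSV)
sub=np.zeros((400,640),np.uint8); sub[165:255,370:460]=1
m=((m0>95)&(sub>0)).astype(np.uint8)
cn=max(cv2.findContours(m,0,1)[0],key=cv2.contourArea)
h=cv2.convexHull(cn)[:,0].astype(float)
q=np.array([onplane(c,*p,.176)[:2] for p in h],np.float32)
print("dial",cv2.minEnclosingCircle(q), cv2.fitEllipse(q))
g=lambda x,y:(370+x/7-.43,165+y/(600/90)-.43)
ctr=np.array(cv2.fitEllipse(q)[0])
for n,p in dict(p1=(503,388),p2=(446,447),p3=(370,480),p4=(288,476),rest=(530,315)).items():
    X=onplane(c,*g(*p),.178)[:2]-ctr; print(n,np.degrees(np.arctan2(X[1],X[0])),np.linalg.norm(X))
# fin top points
sel=(P[...,2]>.215)&(P[...,2]<.24)&(sub>0)
pts=P[sel][:,:2].astype(np.float32); print("fin",len(pts),cv2.minAreaRect(pts),P[sel].mean(0))
sel=(P[...,2]>.155)&(P[...,2]<.18); sel[:,:335]=0;sel[:,352:]=0;sel[118:]=0
print(P[sel])
E
```

```text
wristcam [0.12996248 0.61656237 0.38378713]
bar top tri (array([0.7125, 0.1412, 0.1671]), np.float64(0.003)) [0.7093849  0.14190097 0.172     ]
door dir -81.00619030860997 [0.66955193 0.15664682 0.155     ] [0.69003916 0.02720506 0.155     ]
lid front -73.70524403327113 [array([0.64115513, 0.17050436, 0.17      ]), array([0.68940339, 0.00545211, 0.17      ])] 0.17195969626792384
dial ((0.5468902587890625, 0.03497355803847313), 0.04755135625600815) ((0.5469123721122742, 0.0348237045109272), (0.09428782761096954, 0.09450095891952515), 175.43492126464844)
p1 -120.08188011040495 0.0421487898900508
p2 -144.3407061262279 0.04189912875699257
p3 -168.30116428912095 0.04212194101668148
p4 168.11966475288264 0.04121933183853737
rest -96.85425543146617 0.04267937634348366
fin 343 ((0.5472984313964844, 0.03814457356929779), (0.04426801949739456, 0.013989640399813652), 83.75377655029297) [0.54717487 0.03867265 0.22463977]
[[0.71552463 0.14446703 0.16802431]
 [0.71489034 0.14293634 0.17011879]
 [0.714758   0.14141282 0.17048439]
 [0.71380152 0.1460019  0.1687015 ]
 [0.71341024 0.14447022 0.1699696
[... 779 characters left out ...]
025 0.17045326]
 [0.70976322 0.13991109 0.16613773]
 [0.70971684 0.1383797  0.16621153]
 [0.71095797 0.14765636 0.15672076]
 [0.70781375 0.1460412  0.16791468]
 [0.70758656 0.14451011 0.16863902]
 [0.70761942 0.14298339 0.16842983]
 [0.70739699 0.14145751 0.16913736]
 [0.70830252 0.13991937 0.16579387]
 [0.70917382 0.13836685 0.16257243]
 [0.70814996 0.14608669 0.16107686]
 [0.70718916 0.14453182 0.16446332]
 [0.70702269 0.1429951  0.16497422]
 [0.70652532 0.14146299 0.16668373]
 [0.70744362 0.13991914 0.16326575]
 [0.70791443 0.14612175 0.15621064]
 [0.70705197 0.14455677 0.15926707]
 [0.70678619 0.14300793 0.16014502]
 [0.70713385 0.14145999 0.15878234]
 [0.70793191 0.13989968 0.15577385]]
```

```bash
cat > go.py <<'E'
import sys
from cell import arm
import numpy as np
from scipy.spatial.transform import Rotation as Ro
def go(x,y,z,yaw):
    s=arm.observe(); R=Ro.from_rotvec(s["ee_rot"])
    a=np.radians(yaw); T=Ro.from_matrix(np.array([[np.cos(a),np.sin(a),0],[np.sin(a),-np.cos(a),0],[0,0,-1]]))
    rv=(R.inv()*T).as_rotvec()
    d=np.array([x,y,z])-s["position"]
    yn=np.degrees(np.arctan2(R.as_matrix()[1,0],R.as_matrix()[0,0]))
    print("t",s["clock"],"pos",s["position"].round(4),"yaw",yn.round(2),"w",round(s["width"],3),"F",s["force"].round(2),"M",s["ft_torque"].round(3))
    print("turn",rv.round(3),"shift cm now-axes",(R.inv().apply(d)*100).round(2),"after-turn axes",(T.inv().apply(d)*100).round(2))
if __name__=="__main__": go(*map(float,sys.argv[1:5]))
E
python3 go.py .711 .1425 .25 99
```

```text
t 0.15 pos [0.2    0.5918 0.2481] yaw 71.33 w 1.0 F [-0.05  0.11  1.21] M [ 0.036 -0.035  0.036]
turn [-0.     0.001 -0.483] shift cm now-axes [-26.2   62.8   -0.15] after-turn axes [-52.37  43.45  -0.19]
```

Request:
apply_moves:
  commands:
    - [0,0,0,0,0,-0.121]
    - [0,0,0,0,0,-0.121]
    - [0,0,0,0,0,-0.121]
    - [0,0,0,0,0,-0.121]
  claw: -1

```text
clock: 0.55
position: [0.2, 0.5919, 0.2484]
ee_rot: [2.033, 2.395, -0.001]
force: [0.6, -0.2, -0.4]
width: 1.001
```

```bash
python3 go.py .711 .1425 .25 99
```

```text
t 0.55 pos [0.2    0.5919 0.2484] yaw 99.35 w 1.001 F [ 0.58 -0.21 -0.44] M [0.034 0.028 0.036]
turn [-0.     0.001  0.006] shift cm now-axes [-52.64  43.12  -0.14] after-turn axes [-52.38  43.44  -0.16]
```

Request:
apply_moves:
  commands:
    - [-2.5,2.05,0,0,0,0]
    - [-2.5,2.05,0,0,0,0]
    - [-2.5,2.05,0,0,0,0]
    - [-2.5,2.05,0,0,0,0]
    - [-2.5,2.05,0,0,0,0]

```text
clock: 1.05
position: [0.3218, 0.4837, 0.2485]
ee_rot: [2.039, 2.39, -0.001]
force: [0.4, 0.8, 0.1]
width: 0.998
```

Request:
apply_moves:
  commands:
    - [-2.5,2.05,0,0,0,0]
    - [-2.5,2.05,0,0,0,0]
    - [-2.5,2.05,0,0,0,0]
    - [-2.5,2.05,0,0,0,0]
    - [-2.5,2.05,0,0,0,0]

```text
clock: 1.55
position: [0.4426, 0.3764, 0.2486]
ee_rot: [-2.039, -2.39, 0.001]
force: [0.2, 0.0, 0.1]
width: 1.001
```

Request:
apply_moves:
  commands:
    - [-2.5,2.05,0,0,0,0]
    - [-2.5,2.05,0,0,0,0]
    - [-2.5,2.05,0,0,0,0]
    - [-2.5,2.05,0,0,0,0]
    - [-2.5,2.05,0,0,0,0]

```text
clock: 2.05
position: [0.5635, 0.2692, 0.2485]
ee_rot: [-2.039, -2.39, 0.001]
force: [-0.3, -0.1, 0.8]
width: 0.998
```

Request:
apply_moves:
  commands:
    - [-2.5,2.05,0,0,0,0]
    - [-2.5,2.05,0,0,0,0]
    - [-2.5,2.05,0,0,0,0]
    - [-2.5,2.05,0,0,0,0]
    - [-2.5,2.05,0,0,0,0]

```text
clock: 2.55
position: [0.6844, 0.162, 0.2484]
ee_rot: [-2.039, -2.39, 0.001]
force: [-0.3, 0.7, -0.7]
width: 1.002
```

```bash
cat > shot.py <<'E'
import sys,cv2,numpy as np
from cell import vision
tag=sys.argv[1]
for n in sys.argv[2:]:
    c=vision.get_calibration(n); im,d=vision.get_image(n); cv2.imwrite(f"pics/{n}{tag}.png",im[:,:,::-1]); np.savez(f"pics/{n}{tag}.npz",im=im,d=d,**c)
E
python3 shot.py 1 wrist; python3 go.py .711 .1425 .25 99
```

```text
t 2.6 pos [0.688  0.1556 0.248 ] yaw 98.73 w 0.996 F [ 1.26 -4.3   0.72] M [-0.332 -0.109  0.068]
turn [ 0.001  0.004 -0.005] shift cm now-axes [-1.65  2.07 -0.2 ] after-turn axes [-1.66  2.07 -0.2 ]
```

View pics/wrist1.png

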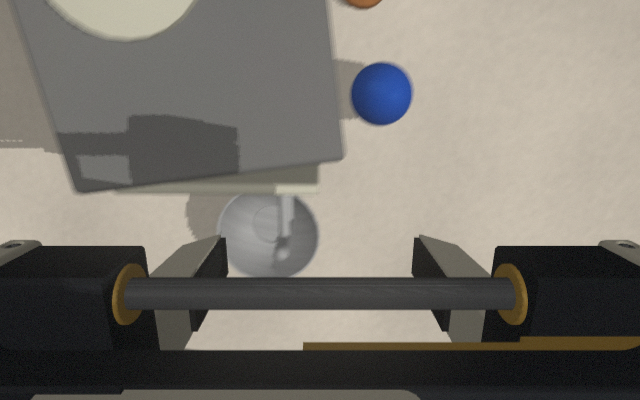

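The wrist view shows the bar's top at about (282,255), between the jaws and in front of the white door. I'll move directly above it and measure again at rest.

Request:
apply_moves:
  commands:
    - [-0.8,1.0,0,0,0,0]
    - [-0.8,1.0,0,0,0,0]
    - [0,0,0,0,0,0]

```text
clock: 2.9
position: [0.7069, 0.1495, 0.2483]
ee_rot: [2.04, 2.389, -0.001]
force: [0.8, -0.1, 1.0]
width: 0.997
```

```bash
python3 shot.py 2 wrist; python3 go.py .711 .1425 .15 99
python3 - <<'E'
from h import *
c=load("wrist2");print(proj(c,np.array([.711,.1425,.172])))
P=cloud(c); sel=(P[...,2]>.16)&(P[...,2]<.18); sel[:,:230]=0; sel[:,420:]=0; sel[:190]=0; sel[275:]=0
print(sel.sum(),P[sel].mean(0) if sel.any() else 0)
E
```

```text
t 2.95 pos [0.7061 0.1505 0.2483] yaw 99.06 w 0.999 F [-0.57  0.39 -1.03] M [ 0.014  0.021 -0.016]
turn [-0.    -0.     0.001] shift cm now-axes [-0.87  0.36  9.83] after-turn axes [-0.86  0.36  9.83]
[306.63235352 221.62212652]
223 [0.71208029 0.14280908 0.16856445]
```

View pics/wrist2.png

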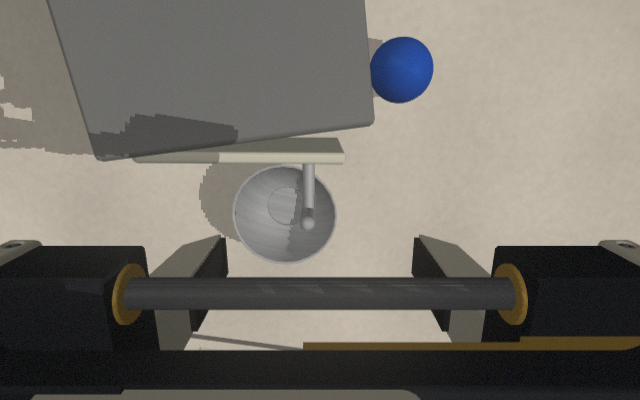

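The bar's top at (307,222) matches the predicted pixel, so I'll go down and pinch it.

Request:
apply_moves:
  commands:
    - [-0.85,0.38,0,0,0,0]
    - [0,0,2.3,0,0,0]
    - [0,0,2.3,0,0,0]
    - [0,0,2.3,0,0,0]
    - [0,0,2.3,0,0,0]

```text
clock: 3.45
position: [0.7108, 0.1429, 0.1562]
ee_rot: [2.038, 2.391, 0.001]
force: [-0.4, -0.2, 0.5]
width: 0.999
```

Request:
apply_moves:
  commands:
    - [0,0,0,0,0,0]
    - [0,0,0,0,0,0]
    - [0,0,0,0,0,0]
    - [0,0,0,0,0,0]
    - [0,0,0,0,0,0]
  claw: 1
  newtons: 15

```text
clock: 3.95
position: [0.7115, 0.1426, 0.158]
ee_rot: [2.038, 2.389, 0.002]
force: [-0.8, -0.6, 0.0]
width: 0.612
```

Request:
apply_moves:
  commands:
    - [0,0,0,0,0,0]
    - [0,0,0,0,0,0]
    - [0,0,0,0,0,0]

```text
clock: 4.25
position: [0.711, 0.1425, 0.1568]
ee_rot: [-2.039, -2.39, -0.0]
force: [-0.0, -0.2, -0.2]
width: 0.35
```

```bash
python3 go.py .711 .1425 .156 99
```

```text
t 4.25 pos [0.711  0.1425 0.1568] yaw 99.06 w 0.35 F [-0.03 -0.23 -0.18] M [0.068 0.029 0.037]
turn [ 0.    -0.     0.001] shift cm now-axes [-0.   -0.01  0.08] after-turn axes [-0.   -0.01  0.08]
```

Request:
apply_moves:
  commands:
    - [0,0,0,0,0,0]
    - [0,0,0,0,0,0]
    - [0,0,0,0,0,0]
    - [0,0,0,0,0,0]
    - [0,0,0,0,0,0]

```text
clock: 4.75
position: [0.711, 0.1417, 0.1567]
ee_rot: [2.04, 2.389, -0.001]
force: [0.1, -2.6, 0.6]
width: 0.103
```

```bash
python3 go.py .711 .1425 .156 99; python3 - <<'E'
import numpy as np
from scipy.spatial.transform import Rotation as Ro
# arc: per-row tool-frame step for theta step, row: shift along current axes, turn +d about tool z (cw from above)
for d in [0.1,0.05]:
    # tool: door y = -tool x ; tool y(out of door)= -door x ; hinge from handle: +.045 door x + .115 door y
    h=np.array([-.115,-.045]) # in tool x,y
    c,s=np.cos(d),np.sin(d); R=np.array([[c,-s],[s,c]]) # positive about tool z
    print(d,((h-R@h)*100).round(3))
E
```

```text
t 4.75 pos [0.711  0.1417 0.1567] yaw 99.03 w 0.103 F [ 0.14 -2.63  0.62] M [-0.559  0.144 -0.021]
turn [-0.     0.001  0.   ] shift cm now-axes [0.08 0.01 0.07] after-turn axes [0.08 0.01 0.07]
0.1 [-0.507  1.126]
0.05 [-0.239  0.569]
```

Request:
apply_moves:
  commands:
    - [-0.24,0.57,0,0,0,0.05]
    - [-0.24,0.57,0,0,0,0.05]
    - [-0.51,1.13,0,0,0,0.1]

```text
clock: 5.05
position: [0.734, 0.1345, 0.1567]
ee_rot: [-2.269, -2.172, 0.002]
force: [-1.3, -2.9, 0.1]
width: 0.105
```

```bash
python3 go.py .711 .1425 .156 99
```

```text
t 5.05 pos [0.734  0.1345 0.1567] yaw 87.48 w 0.105 F [-1.33 -2.9   0.05] M [-0.662  0.397 -0.093]
turn [-0.001  0.    -0.201] shift cm now-axes [ 0.7  -2.33  0.07] after-turn axes [ 1.15 -2.15  0.07]
```

Forces are low, so I'll continue along the arc.

Request:
apply_moves:
  commands:
    - [-0.51,1.13,0,0,0,0.1]
    - [-0.51,1.13,0,0,0,0.1]
    - [-0.51,1.13,0,0,0,0.1]
    - [-0.51,1.13,0,0,0,0.1]

```text
clock: 5.45
position: [0.7748, 0.1063, 0.1567]
ee_rot: [-2.657, -1.675, 0.001]
force: [-3.8, -1.9, 2.6]
width: 0.107
```

Request:
apply_moves:
  commands:
    - [-0.51,1.13,0,0,0,0.1]
    - [-0.51,1.13,0,0,0,0.1]
    - [-0.51,1.13,0,0,0,0.1]
    - [-0.51,1.13,0,0,0,0.1]

```text
clock: 5.85
position: [0.8008, 0.0649, 0.1567]
ee_rot: [-2.936, -1.114, 0.0]
force: [-2.8, 0.2, 2.0]
width: 0.1
```

Request:
apply_moves:
  commands:
    - [-0.51,1.13,0,0,0,0.1]
    - [-0.51,1.13,0,0,0,0.1]
    - [-0.51,1.13,0,0,0,0.1]
    - [-0.51,1.13,0,0,0,0.1]

```text
clock: 6.25
position: [0.8087, 0.0165, 0.1567]
ee_rot: [-3.099, -0.509, -0.001]
force: [-0.9, 1.4, 0.9]
width: 0.106
```

Request:
apply_moves:
  commands:
    - [-0.24,0.57,0,0,0,0.05]
    - [0,0,0,0,0,0]
    - [0,0,0,0,0,0]

```text
clock: 6.55
position: [0.8083, 0.0103, 0.1568]
ee_rot: [-3.11, -0.44, -0.001]
force: [1.9, -0.1, 0.4]
width: 0.102
```

```bash
python3 shot.py 3 top wrist;python3 go.py .711 .1425 .156 16.3
python3 - <<'E'
from h import *
im=load("top3")["im"][:,:,::-1]
cv2.imwrite("pics/top3z.png",cv2.resize(im[20:260,280:520],(600,600)))
E
```

```text
t 6.65 pos [0.8082 0.0106 0.1568] yaw 16.11 w 0.103 F [1.76 0.16 0.87] M [-0.082 -0.36  -0.085]
turn [-0.    -0.001 -0.003] shift cm now-axes [ -5.68 -15.37   0.08] after-turn axes [ -5.63 -15.39   0.08]
```

View pics/top3z.png

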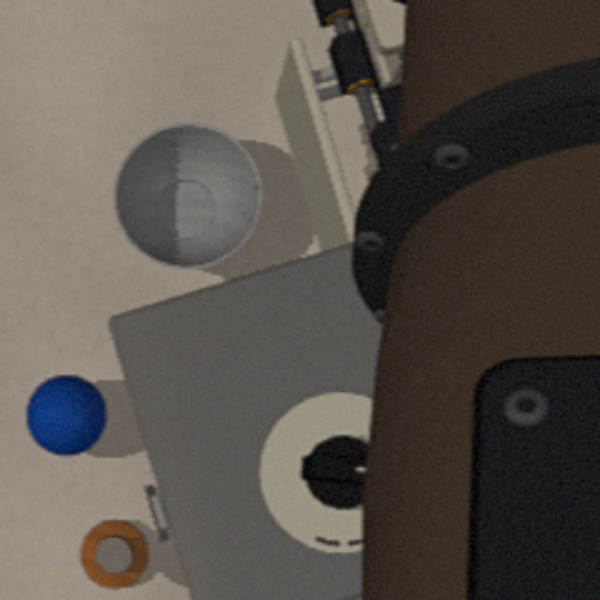

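View pics/wrist3.png

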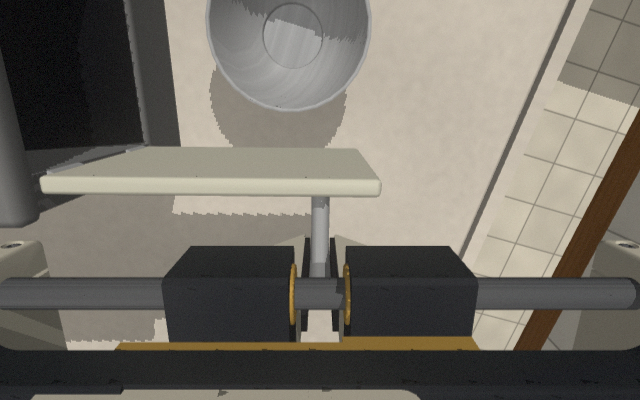

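The top view shows the door edge running outward from the chest front, from (295,40) to (350,235). It looks about square. I'll release the handle and lift off.

Request:
apply_moves:
  commands:
    - [0,0,0,0,0,0]
    - [0,0,0,0,0,0]
    - [0,0,0,0,0,0]
    - [0,0,0,0,0,0]
  claw: -0.2

```text
clock: 7.05
position: [0.8078, 0.0098, 0.1567]
ee_rot: [-3.111, -0.437, 0.0]
force: [-0.2, -0.7, -0.5]
width: 0.405
```

Request:
apply_moves:
  commands:
    - [0,0,-1,0,0,0]
    - [0,0,-2.5,0,0,0]
    - [0,0,-3,0,0,0]
    - [0,0,-3,0,0,0]
    - [0,0,-3,0,0,0]

```text
clock: 7.55
position: [0.8078, 0.0095, 0.284]
ee_rot: [3.111, 0.437, 0.001]
force: [0.9, -0.9, 0.2]
width: 0.599
```

```bash
python3 shot.py 4 wrist
python3 - <<'E'
from h import *
c=load("wrist4"); P=cloud(c)
sel=(P[...,2]>.148)&(P[...,2]<.162)&(c["d"]>.1); sel[:, :0]=0
m=sel.astype(np.uint8); n,l,st,ce=cv2.connectedComponentsWithStats(m)
for i in range(1,n):
    if st[i,4]>150:
        r=cv2.minAreaRect(P[l==i][:,:2].astype(np.float32)); print(st[i],r)
        v=cv2.fitLine(P[l==i][:,:2].astype(np.float32),cv2.DIST_HUBER,0,.01,.01).ravel(); print(np.degrees(np.arctan2(v[1],v[0])),v)
E
python3 go.py .547 .0380 .28 -6.9
```

```text
[ 167  136  187   63 2396] ((0.7585782408714294, 0.020239463075995445), (0.1413247138261795, 0.04503588005900383), 14.392889976501465)
14.971989 [0.96605223 0.25834677 0.7420013  0.03292371]
[  0 167  37   6 203] ((0.5790051817893982, -0.03226681426167488), (0.02115567773580551, 0.004702895414084196), 14.713356971740723)
15.68977 [ 0.96274006  0.27042857  0.58119655 -0.03176724]
t 7.6 pos [0.8093 0.0092 0.2903] yaw 16.0 w 0.602 F [-1.33  0.15  4.7 ] M [-0.078  0.09   0.012]
turn [ 0.001 -0.008  0.4  ] shift cm now-axes [-24.43 -10.     0.82] after-turn axes [-26.39   0.29   1.03]
```

View pics/wrist4.png

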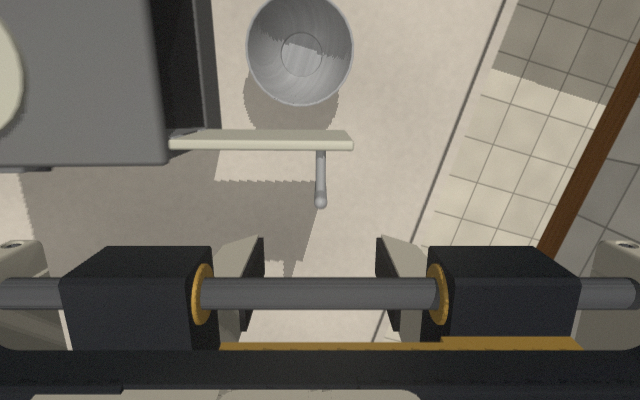

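The door's top edge (170,145)–(353,145) fits at 15–16° against a chest normal of 16.3°, so it is square, and the bowl hasn't moved. Now to the knob.

Request:
apply_moves:
  commands:
    - [0,0,0,0,0,0.1]
    - [0,0,0,0,0,0.1]
    - [0,0,0,0,0,0.1]
    - [0,0,0,0,0,0.1]
    - [0,0,0,0,0,0]

```text
clock: 8.1
position: [0.8079, 0.0097, 0.2823]
ee_rot: [3.136, -0.192, 0.001]
force: [-0.5, -0.1, -0.6]
width: 0.597
```

Request:
apply_moves:
  commands:
    - [-3,0,0,0,0,0]
    - [-3,0,0,0,0,0]
    - [-3,0,0,0,0,0]
    - [-3,0,0,0,0,0]
    - [-3,0,0,0,0,0]

```text
clock: 8.6
position: [0.6578, 0.0278, 0.2822]
ee_rot: [-3.136, 0.184, -0.001]
force: [0.2, 0.0, 0.2]
width: 0.597
```

Request:
apply_moves:
  commands:
    - [-3,0,0,0,0,0]
    - [-3,0,0,0,0,0]
    - [-3,0,0,0,0,0]
    - [-2,0,0,0,0,0]
    - [0,0,0,0,0,0]

```text
clock: 9.1
position: [0.5478, 0.0413, 0.2825]
ee_rot: [-3.135, 0.184, 0.0]
force: [-0.0, -0.1, 0.0]
width: 0.601
```

```bash
python3 shot.py 5 wrist
python3 - <<'E'
from h import *
c=load("wrist5"); P=cloud(c)
sel=(P[...,2]>.215)&(P[...,2]<.232)&(np.hypot(P[...,0]-.547,P[...,1]-.035)<.035)
p=P[sel][:,:2].astype(np.float32);print(len(p),cv2.minAreaRect(p))
E
python3 go.py .5474 .0380 .213 -6.7
```

```text
1703 ((0.5493544340133667, 0.03830747306346893), (0.04412715137004852, 0.014020074158906937), 83.20621490478516)
t 9.15 pos [0.5493 0.0413 0.2826] yaw -6.74 w 0.597 F [-0.38 -0.13  0.03] M [-0.077  0.026 -0.041]
turn [-0.001 -0.001 -0.001] shift cm now-axes [-0.15  0.36  6.96] after-turn axes [-0.15  0.35  6.96]
```

View pics/wrist5.png

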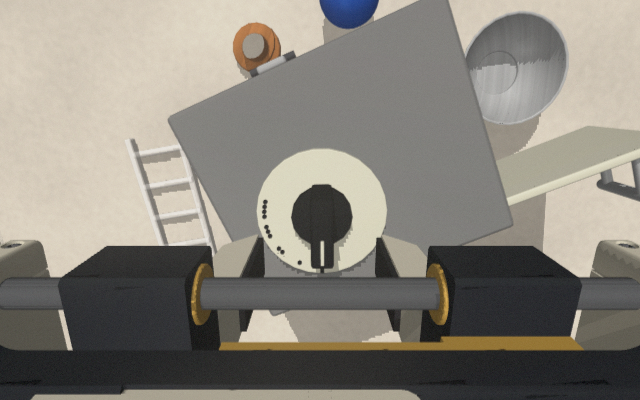

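The wrist view shows the fin near (321,225), centred between the jaws and aligned with them. Descend and grip.

Request:
apply_moves:
  commands:
    - [0,0.33,0,0,0,0]
    - [0,0,2,0,0,0]
    - [0,0,2,0,0,0]
    - [0,0,2,0,0,0]
    - [0,0,0.95,0,0,0]

```text
clock: 9.65
position: [0.5496, 0.0371, 0.2106]
ee_rot: [3.135, -0.189, -0.002]
force: [-0.2, -0.3, 0.7]
width: 0.603
```

Request:
apply_moves:
  commands:
    - [0,0,0,0,0,0]
    - [0,0,0,0,0,0]
    - [0,0,0,0,0,0]
    - [0,0,0,0,0,0]
    - [0,0,0,0,0,0]
  claw: 1
  newtons: 40

```text
clock: 10.15
position: [0.5498, 0.0378, 0.2128]
ee_rot: [-3.135, 0.19, -0.002]
force: [-0.1, -0.3, -0.3]
width: 0.214
```

Request:
apply_moves:
  commands:
    - [0,0,0,0,0,0]
    - [0,0,0,0,0,0]
    - [0,0,0,0,0,0]
    - [0,0,0,0,0,0]
    - [0,0,0,0,0,0]

```text
clock: 10.65
position: [0.5487, 0.038, 0.2126]
ee_rot: [-3.135, 0.189, 0.002]
force: [-5.2, 0.9, 5.7]
width: 0.148
```

```bash
python3 go.py .5474 .0380 .213 -6.7
```

```text
t 10.65 pos [0.5487 0.038  0.2126] yaw -6.92 w 0.148 F [-5.19  0.91  5.71] M [0.031 1.018 0.146]
turn [-0.001  0.001 -0.004] shift cm now-axes [-0.13  0.01 -0.04] after-turn axes [-0.13  0.01 -0.04]
```

Request:
apply_moves:
  commands:
    - [-0.1,0,0,0,0,0]
    - [0,0,0,0,0,0]

```text
clock: 10.85
position: [0.5486, 0.038, 0.2126]
ee_rot: [-3.135, 0.19, -0.001]
force: [-1.6, 0.6, 3.4]
width: 0.147
```

```bash
python3 go.py .5474 .0380 .213 -6.7
```

```text
t 10.85 pos [0.5486 0.038  0.2126] yaw -6.92 w 0.147 F [-1.63  0.61  3.39] M [0.005 0.281 0.07 ]
turn [-0.    -0.001 -0.004] shift cm now-axes [-0.12  0.02 -0.04] after-turn axes [-0.12  0.01 -0.04]
```

Request:
apply_moves:
  commands:
    - [0.03,0,0,0,0,0.1]
    - [0.03,0,0,0,0,0.1]
    - [0,0,0,0,0,0]

```text
clock: 11.15
position: [0.5493, 0.0378, 0.2126]
ee_rot: [-3.101, 0.504, -0.001]
force: [-1.4, 0.0, 5.7]
width: 0.151
```

```bash
python3 go.py .5474 .0380 .213 -6.7
```

```text
t 11.15 pos [0.5493 0.0378 0.2126] yaw -18.48 w 0.151 F [-1.38  0.01  5.72] M [-0.018  0.365  0.147]
turn [-0.    -0.001 -0.206] shift cm now-axes [-0.19  0.05 -0.04] after-turn axes [-0.19  0.01 -0.04]
```

Request:
apply_moves:
  commands:
    - [0.03,0,0,0,0,0.1]
    - [0.03,0,0,0,0,0.1]
    - [0,0,0,0,0,0]

```text
clock: 11.45
position: [0.55, 0.0375, 0.2125]
ee_rot: [-3.036, 0.809, -0.001]
force: [-0.7, 0.1, 5.1]
width: 0.149
```

```bash
python3 go.py .5474 .0380 .213 -6.7
```

```text
t 11.45 pos [0.55   0.0375 0.2125] yaw -29.84 w 0.149 F [-0.66  0.06  5.12] M [-0.061  0.239  0.103]
turn [-0.    -0.001 -0.404] shift cm now-axes [-0.24  0.09 -0.05] after-turn axes [-0.26 -0.02 -0.05]
```

Request:
apply_moves:
  commands:
    - [0.03,0,0,0,0,0.1]
    - [0.03,0,0,0,0,0.1]
    - [0,0,0,0,0,0]

```text
clock: 11.75
position: [0.5505, 0.0371, 0.2125]
ee_rot: [-2.94, 1.107, -0.001]
force: [0.2, -0.2, 4.5]
width: 0.148
```

```bash
python3 go.py .5474 .0380 .213 -6.7
```

```text
t 11.75 pos [0.5505 0.0371 0.2125] yaw -41.27 w 0.148 F [ 0.17 -0.17  4.47] M [-0.093  0.187  0.171]
turn [-0.    -0.001 -0.603] shift cm now-axes [-0.29  0.14 -0.05] after-turn axes [-0.32 -0.05 -0.05]
```

Request:
apply_moves:
  commands:
    - [0.03,0,0,0,0,0.1]
    - [0.03,0,0,0,0,0.1]
    - [0,0,0,0,0,0]

```text
clock: 12.05
position: [0.551, 0.0365, 0.2126]
ee_rot: [-2.815, 1.395, -0.002]
force: [0.6, -0.3, 4.3]
width: 0.15
```

```bash
python3 go.py .5474 .0380 .213 -6.7; python3 shot.py 6 wrist
```

```text
t 12.05 pos [0.551  0.0365 0.2126] yaw -52.72 w 0.15 F [ 0.64 -0.34  4.27] M [-0.149  0.112  0.054]
turn [-0.    -0.001 -0.803] shift cm now-axes [-0.34  0.2  -0.04] after-turn axes [-0.38 -0.1  -0.04]
```

View pics/wrist6.png

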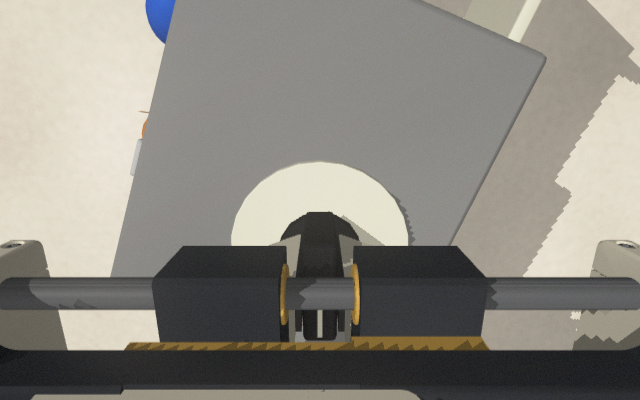

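The fin at (320,230) stays aligned between the jaws with no slip. Continuing in finer steps.

Request:
apply_moves:
  commands:
    - [0.03,0,0,0,0,0.1]
    - [0,0,0,0,0,0]
    - [0,0,0,0,0,0]

```text
clock: 12.4
position: [0.5512, 0.0363, 0.2126]
ee_rot: [-2.744, 1.529, -0.002]
force: [0.9, -0.8, 4.7]
width: 0.148
```

```bash
python3 go.py .5474 .0380 .213 -78.9
```

```text
t 12.4 pos [0.5512 0.0363 0.2126] yaw -58.27 w 0.148 F [ 0.94 -0.79  4.73] M [-0.32  -0.011  0.216]
turn [-0.001 -0.001  0.36 ] shift cm now-axes [-0.35  0.23 -0.04] after-turn axes [-0.24  0.34 -0.04]
```

Request:
apply_moves:
  commands:
    - [0.03,0,0,0,0,0.1]
    - [0,0,0,0,0,0]
    - [0,0,0,0,0,0]

```text
clock: 12.7
position: [0.5514, 0.036, 0.2126]
ee_rot: [-2.664, 1.665, -0.002]
force: [1.0, -0.5, 5.1]
width: 0.148
```

```bash
python3 go.py .5474 .0380 .213 -78.9
```

```text
t 12.7 pos [0.5514 0.036  0.2126] yaw -64.03 w 0.148 F [ 1.05 -0.46  5.14] M [-0.407 -0.095  0.193]
turn [-0.001 -0.001  0.259] shift cm now-axes [-0.36  0.27 -0.04] after-turn axes [-0.28  0.35 -0.04]
```

Request:
apply_moves:
  commands:
    - [0.03,0,0,0,0,0.1]
    - [0,0,0,0,0,0]
    - [0,0,0,0,0,0]

```text
clock: 13.0
position: [0.5515, 0.0356, 0.2125]
ee_rot: [-2.577, 1.797, -0.002]
force: [0.9, -2.6, 5.9]
width: 0.148
```

```bash
python3 go.py .5474 .0380 .213 -78.9
```

```text
t 13.0 pos [0.5515 0.0356 0.2125] yaw -69.76 w 0.148 F [ 0.92 -2.55  5.88] M [-0.406 -0.132  0.121]
turn [-0.001 -0.001  0.159] shift cm now-axes [-0.37  0.3  -0.05] after-turn axes [-0.31  0.36 -0.05]
```

Request:
apply_moves:
  commands:
    - [0.03,0,0,0,0,0.1]
    - [0,0,0,0,0,0]
    - [0,0,0,0,0,0]

```text
clock: 13.3
position: [0.5516, 0.0353, 0.2125]
ee_rot: [-2.484, 1.923, -0.002]
force: [1.8, -0.9, 5.2]
width: 0.149
```

```bash
python3 go.py .5474 .0380 .213 -78.9
```

```text
t 13.3 pos [0.5516 0.0353 0.2125] yaw -75.49 w 0.149 F [ 1.75 -0.92  5.19] M [-0.484 -0.187  0.138]
turn [-0.001 -0.001  0.059] shift cm now-axes [-0.37  0.34 -0.05] after-turn axes [-0.35  0.36 -0.05]
```

Request:
apply_moves:
  commands:
    - [0.02,0,0,0,0,0.059]
    - [0,0,0,0,0,0]
    - [0,0,0,0,0,0]

```text
clock: 13.6
position: [0.5517, 0.0351, 0.2126]
ee_rot: [-2.426, 1.995, -0.002]
force: [1.6, -2.0, 5.3]
width: 0.146
```

```bash
python3 go.py .5474 .0380 .213 -78.9; python3 shot.py 7 wrist side top;python3 go.py .5474 .0380 .213 -78.9;  python3 - <<'E'
from h import *
im=load("side7")["im"][:,:,::-1]
a=cv2.resize(im[165:285,290:450],(800,600),interpolation=cv2.INTER_CUBIC)
cv2.imwrite("pics/side7z.png",a)
c=load("wrist7"); P=cloud(c)
for z0,z1 in[(.218,.232),(.205,.232)]:
  sel=(P[...,2]>z0)&(P[...,2]<z1)&(np.hypot(P[...,0]-.5475,P[...,1]-.036)<.03)&(c["im"].max(-1)<60)
  p=P[sel][:,:2].astype(np.float32);print(len(p),cv2.minAreaRect(p) if len(p) else 0)
E
```

```text
t 13.6 pos [0.5517 0.0351 0.2126] yaw -78.87 w 0.146 F [ 1.62 -2.05  5.32] M [-0.503 -0.147  0.203]
turn [-0.001 -0.001  0.001] shift cm now-axes [-0.37  0.37 -0.04] after-turn axes [-0.37  0.37 -0.04]
t 13.75 pos [0.5517 0.0351 0.2126] yaw -78.86 w 0.15 F [ 1.72 -2.65  4.02] M [-0.514 -0.212  0.145]
turn [-0.001 -0.001  0.001] shift cm now-axes [-0.37  0.37 -0.04] after-turn axes [-0.37  0.37 -0.04]
2442 ((0.5523862838745117, 0.03578616678714752), (0.04361742362380028, 0.018387306481599808), 11.207595825195312)
2892 ((0.5523830056190491, 0.035869888961315155), (0.04365085810422897, 0.018393348902463913), 10.752918243408203)
```

View pics/side7z.png

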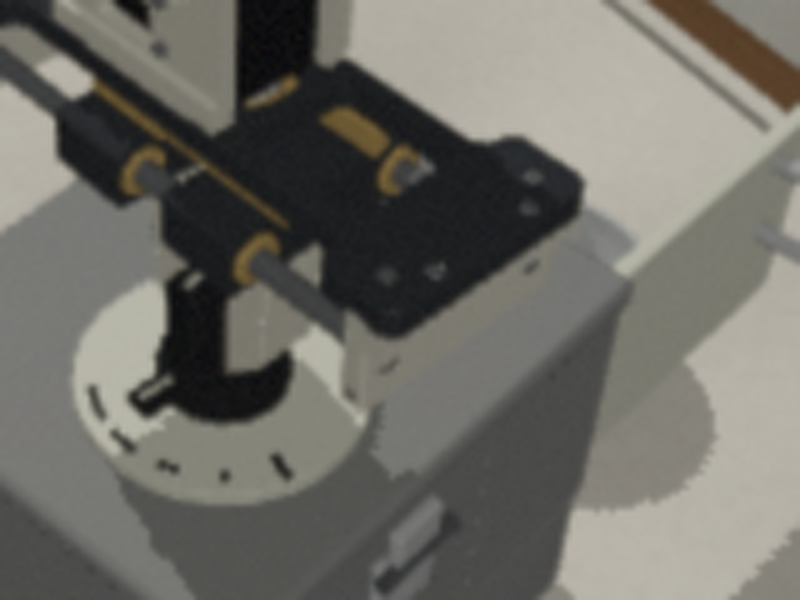

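View pics/wrist7.png

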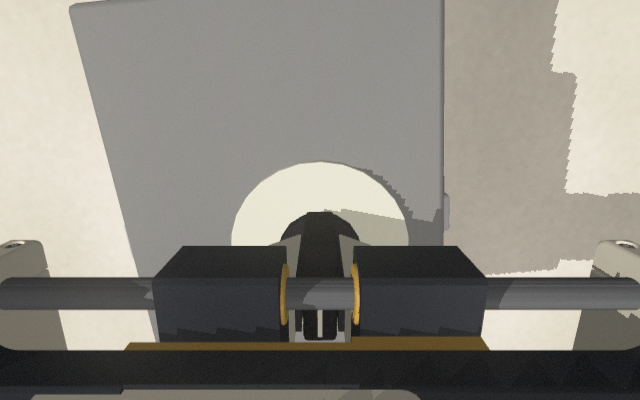

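View pics/top7.png

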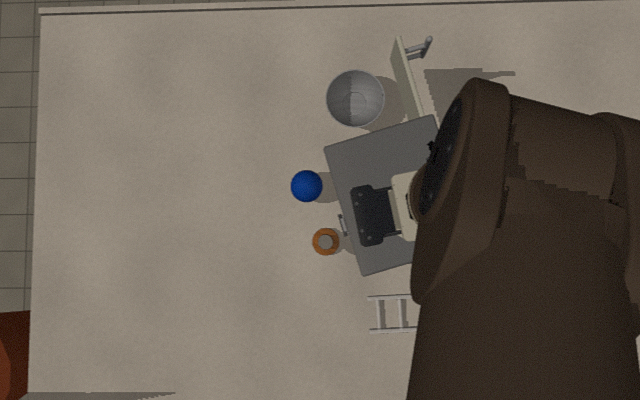

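The side view shows the pointer toe at about (145,403), aimed at the three-pip mark (123,440). I'll check that numerically.

```bash
python3 - <<'E'
from h import *
s=load("side0"); g=lambda x,y:(290+x/5-.4,165+y/5-.4)
A=np.array([.547,.0349])
for z in(.182,.186,.19):
  r=[]
  for p in [(268,430),(140,405)]:
    X=onplane(s,*g(*p),z)[:2]-A; r+= [np.degrees(np.arctan2(X[1],X[0])).round(1),np.linalg.norm(X).round(4)]
  print(z,r)
E
python3 - <<'E'
from cell import arm
s=arm.observe();print(s["clock"],s["joints"].round(2),s["ft_torque"])
E
```

```text
0.182 [np.float64(-93.2), np.float64(0.0325), np.float64(-172.0), np.float64(0.0308)]
0.186 [np.float64(-96.0), np.float64(0.0354), np.float64(-167.1), np.float64(0.0329)]
0.19 [np.float64(-98.4), np.float64(0.0384), np.float64(-162.9), np.float64(0.0353)]
13.75 [-0.81  0.46  0.93  1.85 -0.43  1.04 -1.09] [-0.51421534 -0.2120945   0.14545009]
```

At toe height the toe has turned from -96° to -167°, about 71°, and the three-pip mark is at -168.3°. Handing in.

Request:
apply_moves:
  commands:
    - [0,0,0,0,0,0]
    - [0,0,0,0,0,0]

```text
clock: 13.95
position: [0.5517, 0.0351, 0.2125]
ee_rot: [-2.426, 1.995, -0.002]
force: [1.1, -1.7, 4.8]
width: 0.149
```

```bash
python3 go.py .5474 .0380 .213 -78.9; python3 -c "
from cell import order
print(order.sign_off())"
```

```text
t 13.95 pos [0.5517 0.0351 0.2125] yaw -78.86 w 0.149 F [ 1.14 -1.75  4.84] M [-0.502 -0.154  0.157]
turn [-0.001 -0.001  0.001] shift cm now-axes [-0.37  0.36 -0.05] after-turn axes [-0.37  0.36 -0.05]
the job is handed in; nothing more can be done
None
```

I swung the outlet door open by its bar handle and released it. Then I gripped the knob's fin at 40 N, turned it clockwise 72° to the third click, and handed in at 13.95 s still gripping it.

**Door:** its top edge measured 15–16° against a chest normal of 16.3°, so it is square to within about 1°. It still looked open in the last top view.

**Knob:**
- The gripper turned from -6.9° to -78.9°, and the fin stayed aligned between the pads. A fin-angle fit of about 11° (expected 11.2°) agreed, but gripper pixels widened it.
- The pointer toe measured -167° against -168.3° for the three-pip mark. That reading depends on an assumed toe height.
- The final torque was 0.157 N m, against the 0.15 expected at the third click. Single torque readings were noisy: at 1.1 and 1.2 rad they were 0.03–0.05 N m above what I estimated. I therefore placed the third click mainly by angle and vision, with torque as a check.

**Bystanders:** the bowl, ball and spool, and the visible end of the ladder, were at their starting pixels in the last top view. The arm hid the rest of the ladder.

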